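# Shut down and latch the sandwich press

## Robot

A 7-joint arm with a two-finger parallel gripper is mounted at the origin on the work surface. World frame = base frame: x ahead of the robot, y to its left, z up, the work surface at z = 0. Lengths are in m, angles in rad, forces in N, time in s.
With the tool pointing down it reaches from about 0.4 to 0.85 m from the base axis. Payload 10.4 kg.
Tool frame: the origin (TCP) lies on the mounting face of the last link; the fingertips stand 173 mm ahead of it and the grasp point (between the pads) lies 155 mm ahead of it; x points along the fingers, z is the direction in which the jaws open and shut, and the axes are right-handed (so a half turn about x gives the same grasp; the last joint's range is limited). The gripper opens to 85 mm and grips with 20 to 120 N. Pads are 22 mm wide; open, the fingers measure 114 mm over their backs; the gripper's body (76 mm by 85 mm) begins 54 mm behind the grasp point. The pads swing forward as they close: fully open they stand 13 mm farther back than shut.
Start: joints at [-1.281, 0.332, -0.065, 1.46, 0.022, 1.35, -0.088], TCP at [0.192, 0.595, 0.405] pointing down, gripper open.
Joint ranges: [-2.6, 2.6], [-0.5, 2.12], [-1.47, 1.34], [0.16, 2.42], [-1.27, 4.41], [0.06, 2.06], [-2.6, 2.6]. Speed limits (rad/s): [2.22, 2.22, 2.79, 2.79, 3.14, 3.14, 3.14].

## Interface

Orientations are given as [roll, pitch, yaw] about the fixed x, y, z axes, in that order (R = Rz(yaw) Ry(pitch) Rx(roll)).
In Python, from workcell import r gives the robot as it stands.
- The arm moves only by the tool send_rows, never from a script. Its argument "series" is a list of rows, each a list of 3 entries, a list of its own where there are three numbers: the shift along the tool's x, y, z in mm, then the turn, a rotation vector about the tool's x, y, z in rad, then the closure, from 0 (fully open) to 1 (shut). In form: [[[x, y, z], [rx, ry, rz], grip], ...]. A call has 1 to 20 rows; each row is the pose to reach, as a shift and turn from the pose commanded when the call began, along the tool's axes at that moment; what a row does not reach only later rows make up. A row lasts 1/10 s, in which the tool goes at most 50 mm and 8.59 degrees, less where a joint would pass 70% of its speed; a pose out of reach is approached as far as the arm can. A call with a gripper value outside its range is refused whole. The fingers move at their own pace and stop on an object; the grip force is fixed at half the most. Time passes only in rows, so rows that repeat a pose let the fingers close. It gives the time, the measured TCP pose, the force and the opening at its end, in the units of the state.
- r.sense(): the state, without advancing time (a new reading comes with each control period).
- r.camera(name): name is "side" or "top" or "wrist"; returns (picture, depth): 420x560x3 uint8, red, green, blue; 420x560 float32, m along the optical axis (not along the pixel's ray), 0 where there is no reading.
- r.camera_params(name): a dict with "K" (3x3 intrinsics, pixels), "cam_to_world" (4x4, takes a point from camera to world coordinates); the wrist camera has in their place "tool_from_camera" (4x4, takes a point from camera to tool coordinates, whose origin is the TCP and whose axes are the tool frame's). Camera axes: x right, y up, looking along -z (the intrinsics and any distortion apply to the point x, -y, -z); pixel columns grow to the right and rows downward; lengths in m; the calibration is good to about 2 mm. The wrist camera is an equidistant fisheye: a pixel r from the principal point sees the ray r / f radians off the axis. A picture is of the moment at which its call begins: read the wrist's pose just before it. camera_params takes no time and is no camera call.
- r.close_job(): hands the job in, once; it reports no verdict.
The state is a dict: "t": time; "joints": joint angles; "joint_velocities": joint speeds; "joint_efforts": joint torques, N m; "tcp_pos": TCP position; "ee_rot": TCP orientation; "wrist_force": force on the tool from outside, world axes, zero at the start; "torque": the same for the moment, N m; "gripper_width": opening from 0.0 (shut) to 1.0 (fully open).
Only numpy, scipy, OpenCV 4.12 (cv2) and the standard library are available. Lean on these libraries where they do the work, as an engineer would, in place of code of your own. Each camera call takes 0.05 s, during which the arm holds its last target.

## Task

The sandwich press has been used and is to be put away: first turn its dial so that the pointer reads zero, then take the wooden spatula off the lower plate and lay it on the chopping board. Then close the press and push the front edge of the lid down past its spring catch until it clicks and stays fully shut. Leave the other things on the counter where they are.

Things in the scene. Friction and masses are not known exactly. Their poses are not given: they have to be found in the camera images.
- press: Sandwich press: white base, fixed, 197 mm deep (x), 280 wide (y), 80 high; dark lower plate 170 x 164 mm, 85 mm high. Origin on the counter under the lower plate's centre. -x points to its front (catch side), the hinge is on the +x side, z up. The lid covers y -90 to 90 mm; the console with the dial y 90 to 190 mm. The catch reaches 20 mm out of the front's middle.
- lid (a joint): Lid angle: 0 = shut and latched, 1.57 = upright, 1.85 = fully open. A damped friction hinge holds it near upright; tipped forward below about 1.0 it sinks by itself in 1 to 3 s onto the spring catch at about 0.06 (edge 12 mm too high). The front edge then needs about 10 N straight down; it snaps over at about 0.03 and stays at 0. A thing left on the lower plate keeps it from closing.
- lid_hinge (a point): Middle of the lid's hinge line, which runs along the press's y axis, 88 mm above the counter and 90 mm behind (+x) the press's origin. The lid is an aluminium slab 178 mm long from the hinge to the front and 176 mm wide; its flat outer face lies 30 mm from the hinge line (above it when shut, behind it when upright).
- lid_edge (a point): On the lid's front edge: centre of the top face of the black lip (90 mm wide, 14 mm thick, 37 mm proud of the slab), the place to press. It moves with the lid, 197 mm from the hinge; shut, it is 106 mm above the counter and 107 mm in front (-x) of the press's origin; with the lid upright it is near its upper end.
- dial (a joint): Angle of the dial on the console: 0 = its pointer (white line on one end of the grip bar) faces the wide black zero mark on the front (-x) side of the scale; it grows as the dial is turned clockwise seen from above, and stays where it is left. No stop or click at zero: it turns from -0.7 to 2.4. Torque about 0.04 Nm.
- dial_grip (a point): Centre of the dial's upright grip bar, 102 mm above the counter, on the dial's vertical axis (press x 0, y 140 mm). The bar is 56 mm long, 14 mm thick and 26 mm high (from 89 to 115 mm above the counter), on a round skirt 62 mm across. The point's x axis runs along the bar, its -x end is the pointer.
- spatula_mid (a point): Centre (half-way up) of the loose wooden spatula, which lies flat on the lower plate with its handle out over the press's front. 205 mm long (from -105 to +100 mm along its x), 12 mm thick, 60 g; the handle is 22 mm wide from x = -105 to +30 mm, the blade 52 mm wide from x = +25 to +100 mm.
- spatula: The same spatula; origin under its centre, on its underside.
- board: White chopping board lying fixed on the counter, 300 mm (its x) by 200 mm (its y), 12 mm thick; origin at the centre of its underside; a 70 mm stub handle at the -x end.
- board_free (a point): Middle of the free part of the board's top, 30 mm to +y of its centre, 12 mm above the counter; axes as the board. The knife lies on the other (-y) part.
- knife: Bystander: kitchen knife lying on the board, 200 mm along its x, grey handle 20 mm wide and 14 mm high on the -x half; origin under its middle.
- bottle_a: Bystander: water bottle, 64 mm across, 200 mm high, origin under its centre.
- bottle_b: Bystander: a second water bottle, the same.
- salt: Bystander: salt can, 60 mm across, 130 mm high, origin under its centre.
- mug: Bystander: white mug, 80 mm across, 90 mm high, origin under its centre.
- bowl: Bystander: white bowl, 130 mm across, 55 mm high, origin under its centre.
- jar: Bystander: glass jar, 70 mm across, 100 mm high, origin under its centre.

How it is judged:
By the outcome, as a careful person would: the job done as asked, in the order asked, and still so for the second after the job is handed in, with the robot touching nothing.
It also fails if it takes over 72 s, if anything falls off the work surface, if the arm or the gripper's body presses on something with over 40 N, if the wrist force passes 120 N, or if a joint passes its speed limit or range.

## Working session

There is one attempt and no reset: what is moved stays moved. The work goes in short steps, Python scripts to look and compute and a tool call to move; the robot and the scene stay as the last step left them, time stands still between calls to the robot, and variables do not carry over. Pictures are saved under pics/ and viewed, and the job is handed in when it is done.

Besides the shell and the picture viewer there is one more tool, called by a JSON object that holds its "fn" and its "kwargs". send_rows: Moves the arm, as the interface text tells. Its arguments: {"type":"object","properties":{"series":{"type":"array"}},"required":["series"]}

```bash
ls; mkdir -p pics; python3 - <<'E'
from workcell import r
import cv2,numpy as np
print(r.sense())
for n in ("side","top"):
    p,d=r.camera(n); cv2.imwrite(f"pics/{n}0.png",p[:,:,::-1]); np.savez(f"{n}0.npz",p=p,d=d)
    print(n,r.camera_params(n))
print(r.camera_params("wrist"))
E
```

```text
pics
{'t': 0.0, 'joints': array([-1.28057879,  0.33285718, -0.06471828,  1.46093638,  0.02159647,
        1.34993536, -0.08849655]), 'joint_velocities': array([-5.72152222e-04,  2.60185363e-04,  1.56830173e-03,  1.47187569e-03,
        5.14745277e-05, -9.17372984e-04,  9.41447456e-04]), 'joint_efforts': array([ 3.10881924e-04, -6.25451732e+01,  4.93465690e-02, -3.91606164e+01,
        1.62673707e-02,  9.86377301e-03, -2.16138011e-05]), 'tcp_pos': array([0.19228075, 0.59454415, 0.40392735]), 'ee_rot': array([-3.10045583,  1.56935557, -1.8424362 ]), 'wrist_force': array([0.36737231, 0.02581164, 0.26469293]), 'torque': array([ 0.03711314, -0.05454887, -0.00732885]), 'gripper_width': 1.0058058945130495}
side {'K': array([[435.52314432,   0.        , 273.06781336],
       [  0.        , 435.52314432, 205.68853877],
       [  0.        ,   0.        ,   1.        ]]), 'cam_to_world': array([[ 0.98870979,  0.11268123, -0.09877191,  0.42810082],
       [-0.14865459,  0.65475069, -0.74108255, -0.96378936],
       [-0.01883511,  0.74739847,  0.664109  ,  1.01212001],
       [ 0.        ,  0.  
[... 286 characters left out ...]
[-0.9997401 , -0.02204289, -0.00581821,  0.05169249],
       [-0.00728565,  0.06708789,  0.99772047,  1.38326228],
       [ 0.        ,  0.        ,  0.        ,  1.        ]])}
{'K': array([[325.1922621 ,   0.        , 275.49123354],
       [  0.        , 325.1922621 , 209.98903478],
       [  0.        ,   0.        ,   1.        ]]), 'tool_from_camera': array([[ 6.34905402e-04,  2.83528506e-01, -9.58963598e-01,
         3.11011118e-02],
       [-1.40174856e-03,  9.58963102e-01,  2.83527431e-01,
         7.20003818e-02],
       [ 9.99998816e-01,  1.16421274e-03,  1.00628653e-03,
        -3.57677413e-04],
       [ 0.00000000e+00,  0.00000000e+00,  0.00000000e+00,
         1.00000000e+00]])}
```

View pics/side0.png

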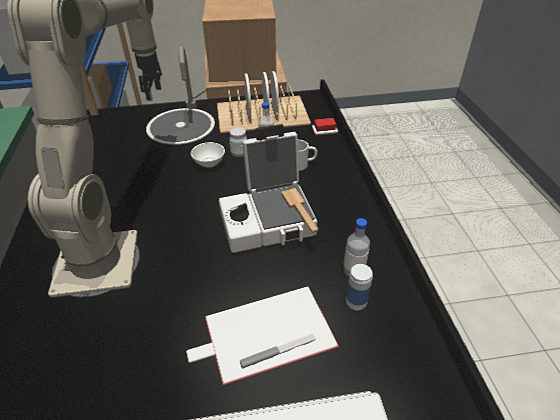

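View pics/top0.png

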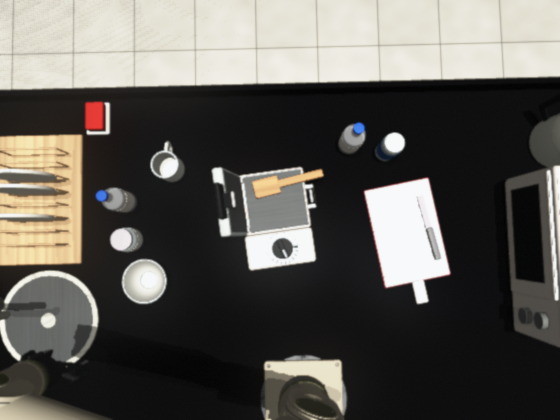

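The side picture shows the press open at about (270,205), and the top picture shows it with its front toward −y. The dial is at about top (284,248), the spatula runs from (255,187) to (322,174), and the board is centred at about (407,233). Next I'll enlarge and measure.

```bash
cat > h.py <<'E'
import numpy as np,cv2
from workcell import r
from scipy.spatial.transform import Rotation as Ro
def pw(n,d,u,v,z=None):
    P=r.camera_params(n);K=P["K"];T=P["cam_to_world"]
    ray=np.array([(u-K[0,2])/K[0,0],-(v-K[1,2])/K[1,1],-1.])
    if z is None:
        q=ray*d[int(round(v)),int(round(u))]
        return (T@np.r_[q,1])[:3]
    w=T[:3,:3]@ray; s=(z-T[2,3])/w[2]; return T[:3,3]+s*w
def crop(img,u0,v0,u1,v1,s,fn):
    c=cv2.resize(img[v0:v1,u0:u1],None,fx=s,fy=s,interpolation=cv2.INTER_CUBIC)
    cv2.imwrite(fn,c[:,:,::-1])
E
python3 - <<'E'
from h import *
a=np.load("top0.npz");b=np.load("side0.npz")
crop(a["p"],200,155,335,280,5.5,"pics/topc.png")
crop(b["p"],210,125,330,255,4.6,"pics/sidec.png")
crop(a["p"],355,170,460,310,4.2,"pics/topb.png")
E
```

```text
(no output)
```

View pics/topc.png

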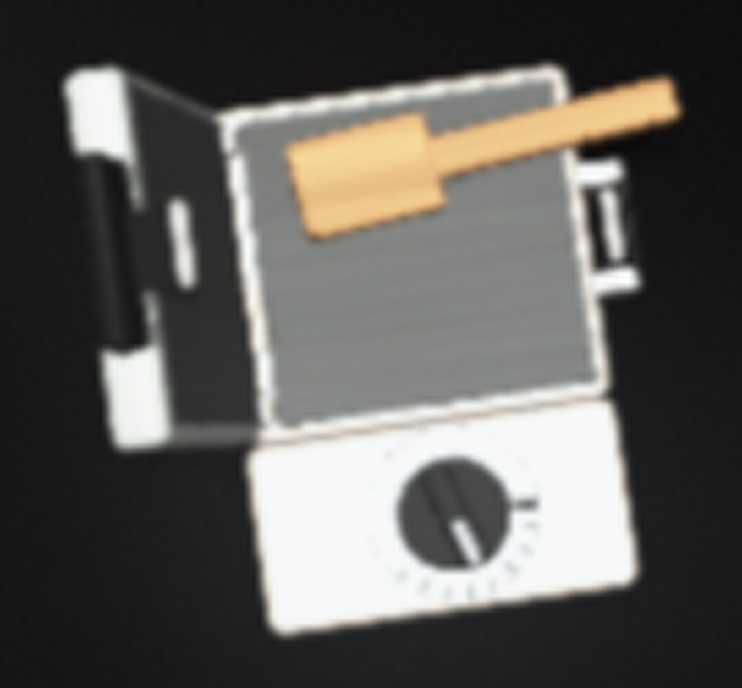

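View pics/sidec.png

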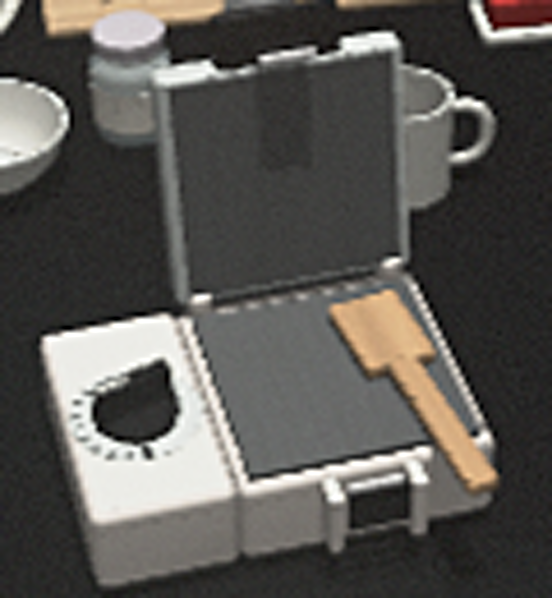

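View pics/topb.png

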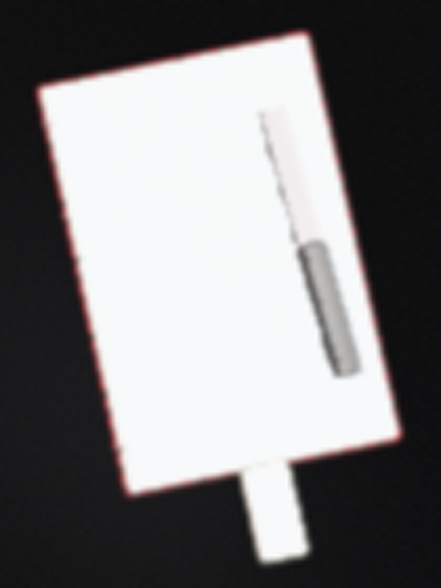

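```bash
python3 - <<'E'
from h import *
np.set_printoptions(precision=4,suppress=True)
a=np.load("top0.npz");d=a["d"]
C=lambda x,y:((x+.5)/5.5-.5+200,(y+.5)/5.5-.5+155)
def W(x,y,z=None): return pw("top",d,*C(x,y),z)
print("depth dial",W(440,500),"plate",W(400,330),"console",W(330,560),"spat",W(370,180), W(500,150))
# console corners (z .08)
cc=[W(x,y,.08) for x,y in((250,453),(612,402),(636,580),(275,632))]
for c in cc:print("console",c)
# plate (dark) corners z .085
pc=[W(x,y,.085) for x,y in((240,128),(552,78),(600,384),(275,426))]
for c in pc:print("plate",c)
o=np.mean(pc,0);print("plate centre",o)
xd=(pc[0]-pc[1]+pc[3]-pc[2]);yd=(pc[2]-pc[1]+pc[3]-pc[0])
print("yaw",np.arctan2(xd[1],xd[0]),np.arctan2(-yd[0],yd[1]), np.linalg.norm(xd)/2,np.linalg.norm(yd)/2)
xd=(cc[0]-cc[1]+cc[3]-cc[2]);yd=(cc[2]-cc[1]+cc[3]-cc[0]);oc=np.mean(cc,0)
print("yaw c",np.arctan2(xd[1],xd[0]),np.arctan2(-yd[0],yd[1]), np.linalg.norm(xd)/2,np.linalg.norm(yd)/2,oc)
print("dial c",W(454,514,.088),"pointer tip",W(476,562,.115),W(458,524,.115),"mark",W(530,503,.08))
print("spat: ends",W(675,97,.097),W(300,192,.097),"blade",[W(*p,.097) for p in((287,148),(418,112),(446,203),(312,240))])
B=lambda x,y,z:pw("top",d,(x+.5)/4.2-.5+355,(y+.5)/4.2-.5+170,z)
bc=[B(*p,.012) for p in((38,88),(308,33),(400,437),(128,494))]
print("board",bc,np.mean(bc,0));x=bc[0]-bc[3]+bc[1]-bc[2];print(np.arctan2(x[1],x[0]),np.linalg.norm(x)/2,np.linalg.norm(bc[0]-bc[1]))
print("knife",B(272,108,.014),B(348,374,.014))
for n,u,v in(("bottleA?",355,130),("salt",394,145),("mug",168,168),("bowl",145,282),("jar",125,240),("lidlip",(104/5.5)+200,155+250/5.5),("lidface",200+150/5.5,155+330/5.5)):
  print(n,pw("top",d,u,v))
E
```

```text
depth dial [0.4621 0.0611 0.1182] plate [0.5517 0.0806 0.0843] console [0.4315 0.1203 0.074 ] spat [0.6303 0.0945 0.0949] [0.6448 0.0258 0.0937]
console [0.4887 0.1611 0.08  ]
console [ 0.5115 -0.0304  0.08  ]
console [ 0.4178 -0.0406  0.08  ]
console [0.3946 0.1495 0.08  ]
plate [0.6608 0.1632 0.085 ]
plate [ 0.6838 -0.0028  0.085 ]
plate [ 0.5209 -0.024   0.085 ]
plate [0.5026 0.1473 0.085 ]
plate centre [0.592  0.0709 0.085 ]
yaw 1.692654602694228 1.6857696706165934 0.169910055410373 0.16163329063966658
yaw c 1.6903473699651386 1.6859489580572977 0.1921569361259343 0.0945248374117246 [0.4531 0.0599 0.08  ]
dial c [0.4544 0.0542 0.088 ] pointer tip [0.43   0.0434 0.115 ] [0.4496 0.0522 0.115 ] mark [0.4593 0.0141 0.08  ]
spat: ends [ 0.6703 -0.0666  0.097 ] [0.6245 0.1312 0.097 ] blade [array([0.6479, 0.1376, 0.097 ]), array([0.6654, 0.0685, 0.097 ]), array([0.617 , 0.0548, 0.097 ]), array([0.5991, 0.1254, 0.097 ])]
board [array([ 0.6239, -0.1996,  0.012 ]), array([ 0.6599, -0.398 ,  0.012 ]), array([ 0.3654, -0.4513,  0.012 ]), array([ 0.3288, -0.2542,  0.012 ])] [ 0.4945 -0.3258  0.012 ]
0.18101809724184995 0.2997316817835207 0.20169460019720753
knife [ 0.6052 -0.3688  0.014 ] [ 0.4114 -0.4153  0.014 ]
bottleA? [ 0.767  -0.1483  0.1958]
salt [ 0.7387 -0.2687  0.1264]
mug [0.7083 0.4024 0.0075]
bowl [ 0.3587  0.4771 -0.0013]
jar [0.4872 0.502  0.1032]
lidlip [0.5755 0.2049 0.298 ]
lidface [0.5419 0.1894 0.2626]
```

```bash
cat >> h.py <<'E'
np.set_printoptions(precision=4,suppress=True)
def pose():
    s=r.sense(); return s,s["tcp_pos"],Ro.from_euler("xyz",s["ee_rot"]).as_matrix()
def tgt(grasp_tip, jaw_ang, L=0.173):
    """tool-down pose with tip at grasp_tip, jaw (tool z) horizontally at world angle; choose nearer of two"""
    s,p,R=pose()
    out=[]
    for k in(0,np.pi):
        z=np.array([np.cos(jaw_ang+k),np.sin(jaw_ang+k),0]);x=np.array([0,0,-1.]);y=np.cross(z,x)
        R2=np.c_[x,y,z]; P=np.array(grasp_tip)+[0,0,L]
        sh=R.T@(P-p)*1000; rv=Ro.from_matrix(R.T@R2).as_rotvec(); out.append((np.linalg.norm(rv),sh,rv))
    out.sort(key=lambda t:t[0])
    for o in out: print("shift",o[1].round(1),"turn",o[2].round(4))
E
python3 - <<'E'
from h import *
s,p,R=pose();print(R,s["joints"])
print("jaw ang",np.arctan2(R[1,2],R[0,2]))
tgt((.4535,.0543,.20),-2.715+np.pi/2)
E
```

```text
[[-0.0004 -0.9515  0.3077]
 [-0.0013  0.3077  0.9515]
 [-1.     -0.0001 -0.0013]] [-1.2806  0.3328 -0.0647  1.4609  0.0216  1.3499 -0.0885]
jaw ang 1.2579694289642855
shift [  31.6 -414.8 -433.6] turn [-0.7394 -0.0013 -0.0004]
shift [  31.6 -414.8 -433.6] turn [ 2.4022 -0.0005  0.0016]
```

{"fn": "send_rows", "kwargs": {"series": [[[10, -415, -434], [2.4, 0, 0], 0], [[10, -415, -434], [2.4, 0, 0], 0], [[10, -415, -434], [2.4, 0, 0], 0], [[10, -415, -434], [2.4, 0, 0], 0], [[10, -415, -434], [2.4, 0, 0], 0], [[10, -415, -434], [2.4, 0, 0], 0], [[10, -415, -434], [2.4, 0, 0], 0], [[10, -415, -434], [2.4, 0, 0], 0], [[10, -415, -434], [2.4, 0, 0], 0], [[10, -415, -434], [2.4, 0, 0], 0], [[10, -415, -434], [2.4, 0, 0], 0], [[10, -415, -434], [2.4, 0, 0], 0], [[10, -415, -434], [2.4, 0, 0], 0], [[10, -415, -434], [2.4, 0, 0], 0], [[10, -415, -434], [2.4, 0, 0], 0], [[10, -415, -434], [2.4, 0, 0], 0], [[10, -415, -434], [2.4, 0, 0], 0], [[10, -415, -434], [2.4, 0, 0], 0]]}}

```text
t: 1.9
tcp_pos: [0.4535, 0.054, 0.3945]
ee_rot: [-2.002, 1.57, -3.139]
wrist_force: [0.1, 0.4, -0.4]
gripper_width: 1.003
```

```bash
python3 - <<'E'
from h import *
s,p,R=pose();print(s["t"],p,s["joints"],s["wrist_force"])
q,d=r.camera("wrist");cv2.imwrite("pics/w1.png",q[:,:,::-1]);np.savez("w1.npz",p=q,d=d,pos=p,R=R)
tgt((.4535,.0543,.094),-2.715+np.pi/2)
E
```

```text
1.9 [0.4535 0.054  0.3945] [-0.6969 -0.0629  0.4652  1.919   0.0294  1.2792 -1.3785] [ 0.0738  0.3794 -0.3832]
shift [127.6   0.1  -0.3] turn [ 0.0066 -0.0001  0.0002]
shift [127.6   0.1  -0.3] turn [-3.135  -0.0002 -0.0002]
```

View pics/w1.png

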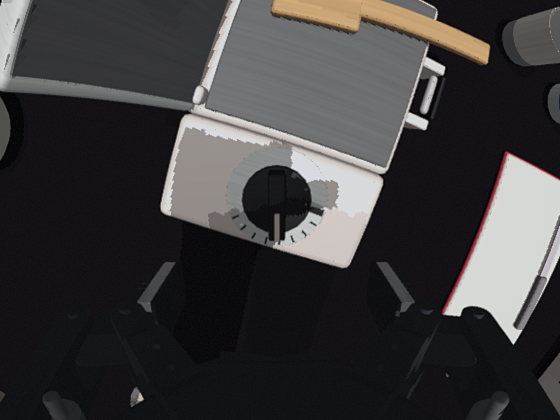

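The wrist picture shows the bar standing vertical at about column 277 between the jaws. The pointer is at (277,228) and the zero mark at (316,211). I'll refine the angle from this.

```bash
python3 - <<'E'
from h import *
a=np.load("w1.npz");crop(a["p"],215,135,345,255,5,"pics/w1c.png")
E
```

```text
(no output)
```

View pics/w1c.png

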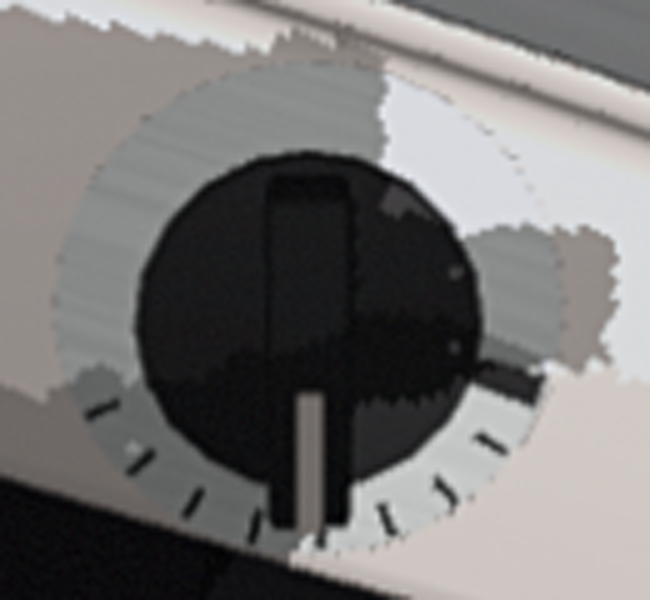

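```bash
cat >> h.py <<'E'
def ww(u,v,z,p,R):
    P=r.camera_params("wrist");K=P["K"];T=P["tool_from_camera"]
    a,b=u-K[0,2],v-K[1,2];rr=np.hypot(a,b);th=rr/K[0,0]
    ray=np.array([np.sin(th)*a/rr,-np.sin(th)*b/rr,-np.cos(th)])
    w=R@(T[:3,:3]@ray);o=p+R@T[:3,3];return o+w*(z-o[2])/w[2]
E
python3 - <<'E'
from h import *
a=np.load("w1.npz");p,R=a["pos"],a["R"]
W=lambda x,y,z:ww((x+.5)/5-.5+215,(y+.5)/5-.5+135,z,p,R)
t0,t1=W(309,393,.115),W(310,530,.115);m0,m1=W(478,375,.08),W(540,392,.08)
print(t0,t1,m0,m1)
an=lambda a,b:np.arctan2(*(b-a)[1::-1])
print("pointer",an(t0,t1),"mark",an(m0,m1))
b0,b1=W(267,200,.115),W(267,500,.115);print("bar L",an(b0,b1)); b0,b1=W(352,200,.115),W(354,500,.115);print("bar R",an(b0,b1))
k=[W(137,320,.089),W(482,320,.089),W(310,152,.089)];print("skirt",k)
c=(k[0]+k[1])/2;print(c,an(c,m1),"bar ends",W(310,178,.115),W(310,530,.115))
E
```

```text
[0.45   0.0512 0.115 ] [0.4287 0.0412 0.115 ] [0.4564 0.0201 0.08  ] [0.4582 0.0082 0.08  ]
pointer -2.7017941766740243 mark -1.4127212948612884
bar L -2.715940087140084
bar R -2.6950811464554003
skirt [array([0.4424, 0.0807, 0.089 ]), array([0.4676, 0.0259, 0.089 ]), array([0.4818, 0.0656, 0.089 ])]
[0.455  0.0533 0.089 ] -1.4985737117657663 bar ends [0.4816 0.0656 0.115 ] [0.4287 0.0412 0.115 ]
```

{"fn": "send_rows", "kwargs": {"series": [[[45, 0, 0], [0, 0, 0], 0], [[90, 0, 0], [0, 0, 0], 0], [[115, 0, 0], [0, 0, 0], 0], [[126, 0, 0], [0, 0, 0], 0.2], [[126, 0, 0], [0, 0, 0], 0.4], [[126, 0, 0], [0, 0, 0], 0.6], [[126, 0, 0], [0, 0, 0], 0.8], [[126, 0, 0], [0, 0, 0], 1], [[126, 0, 0], [0, 0, 0], 1], [[126, 0, 0], [0, 0, 0], 1], [[126, 0, 0], [0, 0, 0], 1], [[126, 0, 0], [0, 0, 0], 1]]}}

```text
t: 3.15
tcp_pos: [0.4543, 0.0538, 0.2702]
ee_rot: [1.445, 1.568, 0.303]
wrist_force: [-1.4, -2.3, 6.9]
gripper_width: 0.149
```

```bash
python3 - <<'E'
from h import *
s,p,R=pose();print(s["t"],p,s["joints"],s["wrist_force"],s["torque"],s["gripper_width"],np.arctan2(R[1,2],R[0,2])-np.pi/2)
q,d=r.camera("wrist");cv2.imwrite("pics/w2.png",q[:,:,::-1])
E
```

```text
3.15 [0.4543 0.0538 0.2702] [-0.6805  0.0864  0.486   2.0692 -0.0484  0.994  -1.3119] [-1.3671 -2.3375  6.8832] [-0.4686  0.2542 -0.023 ] 0.14862562233420953 -2.712920530209894
```

View pics/w2.png

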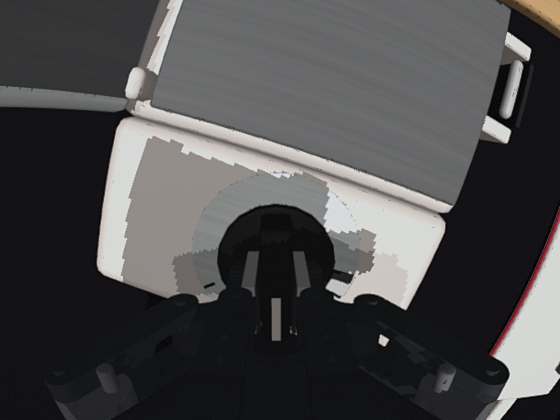

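{"fn": "send_rows", "kwargs": {"series": [[[-1, 0, 0], [-0.12, 0, 0], 1], [[-1, 0, 0], [-0.24, 0, 0], 1], [[-1, 0, 0], [-0.36, 0, 0], 1], [[-1, 0, 0], [-0.48, 0, 0], 1], [[-1, 0, 0], [-0.6, 0, 0], 1], [[-1, 0, 0], [-0.72, 0, 0], 1], [[-1, 0, 0], [-0.84, 0, 0], 1], [[-1, 0, 0], [-0.96, 0, 0], 1], [[-1, 0, 0], [-1.08, 0, 0], 1], [[-1, 0, 0], [-1.18, 0, 0], 1], [[-1, 0, 0], [-1.26, 0, 0], 1], [[-1, 0, 0], [-1.26, 0, 0], 1], [[-1, 0, 0], [-1.26, 0, 0], 1], [[-1, 0, 0], [-1.26, 0, 0], 1]]}}

```text
t: 4.6
tcp_pos: [0.4534, 0.0544, 0.2702]
ee_rot: [2.07, 1.57, 2.185]
wrist_force: [-5.9, 2.2, 5.4]
gripper_width: 0.145
```

```bash
python3 - <<'E'
from h import *
s,p,R=pose();print(s["t"],p,s["joints"],s["wrist_force"],s["torque"],s["gripper_width"],np.arctan2(R[1,2],R[0,2])-np.pi/2)
E
```

```text
4.6 [0.4534 0.0544 0.2702] [-0.6169  0.0855  0.4169  2.067  -0.0423  0.9972 -0.0627] [-5.9156  2.1943  5.4248] [0.4498 1.3254 0.0383] 0.14450879882027695 -1.4551266950979296
```

Now I'll release, rise, and check the dial.

{"fn": "send_rows", "kwargs": {"series": [[[0, 0, 0], [0, 0, 0], 0.7], [[0, 0, 0], [0, 0, 0], 0.4], [[0, 0, 0], [0, 0, 0], 0.2], [[0, 0, 0], [0, 0, 0], 0], [[0, 0, 0], [0, 0, 0], 0], [[-20, 0, 0], [0, 0, 0], 0], [[-60, 0, 0], [0, 0, 0], 0], [[-100, 0, 0], [0, 0, 0], 0], [[-125, 0, 0], [0, 0, 0], 0], [[-125, 0, 0], [0, 0, 0], 0], [[-125, 0, 0], [0, 0, 0], 0]]}}

```text
t: 5.7
tcp_pos: [0.4536, 0.054, 0.3947]
ee_rot: [0.527, 1.57, 0.645]
wrist_force: [-0.1, -0.3, -0.5]
gripper_width: 1.0
```

```bash
python3 - <<'E'
from h import *
s,p,R=pose();print(s["t"],p,s["wrist_force"])
q,d=r.camera("wrist");cv2.imwrite("pics/w3.png",q[:,:,::-1]);np.savez("w3.npz",p=q,d=d,pos=p,R=R)
crop(q,215,135,345,255,5,"pics/w3c.png")
E
```

```text
5.7 [0.4536 0.054  0.3947] [-0.1339 -0.2934 -0.5166]
```

View pics/w3.png

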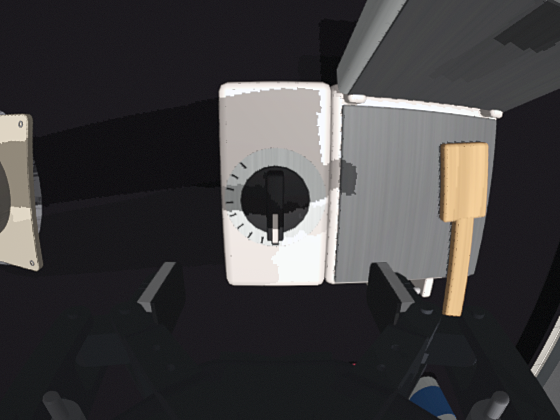

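View pics/w3c.png

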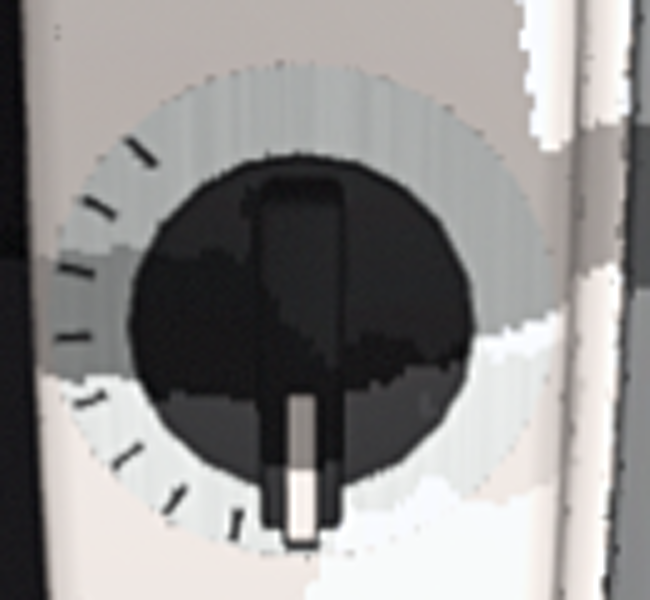

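The dial crop shows the pointer (302,470) covering the wide zero mark (302,545). As a quick numeric cross-check I'll compare its angle against the console edges, and measure the spatula with the wrist camera.

```bash
python3 - <<'E'
from h import *
a=np.load("w3.npz");p,R=a["pos"],a["R"]
W=lambda x,y,z:ww((x+.5)/5-.5+215,(y+.5)/5-.5+135,z,p,R)
V=lambda x,y,z:ww(x,y,z,p,R)
an=lambda a,b:np.arctan2(*(b-a)[1::-1])
t0,t1=W(302,395,.115),W(302,545,.115);print("pointer",an(t0,t1)); b=[W(259,200,.115),W(262,525,.115),W(343,200,.115),W(341,525,.115)];print(an(b[0],b[1]),an(b[2],b[3]))
cc=[V(223,90,.08),V(231,276,.08)];print("console left",cc,an(*cc)); c2=[V(328,92,.08),V(323,278,.08)];print("right",c2,an(*c2))
pl=[V(343,104,.085),V(335,282,.085)];print("plate left",pl,an(*pl))
hd=V(453,315,.097);bl=V(465,142,.097);print("spat",hd,bl,an(hd,bl),np.linalg.norm(hd-bl))
s=[V(458,222,.097),V(445,314,.097),V(473,222,.097),V(462,314,.097)];print(s,an(s[1],s[0]),an(s[3],s[2]))
crop(a["p"],420,120,510,330,2.8,"pics/w3s.png")
E
```

```text
pointer -1.4548213340763911
-1.4529858273230407 -1.4538288674274726
console left [array([0.3975, 0.1439, 0.08  ]), array([ 0.4193, -0.0307,  0.08  ])] -1.4469495214019694
right [array([0.4877, 0.1527, 0.08  ]), array([ 0.5101, -0.0225,  0.08  ])] -1.443931166013178
plate left [array([0.5012, 0.1439, 0.085 ]), array([ 0.5217, -0.0233,  0.085 ])] -1.4486598715942534
spat [ 0.6654 -0.0515  0.097 ] [0.62   0.1319 0.097 ] 1.8137781119673728 0.1888906128691873
[array([0.6319, 0.0554, 0.097 ]), array([ 0.6536, -0.05  ,  0.097 ]), array([0.6505, 0.0573, 0.097 ]), array([ 0.678 , -0.0504,  0.097 ])] 1.7740557142345224 1.8204476068187
```

View pics/w3s.png

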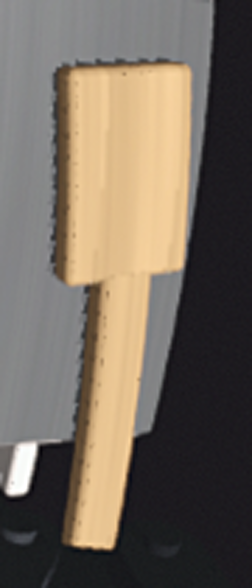

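```bash
python3 - <<'E'
from h import *
tgt((.654,.006,.20),.229)
E
```

```text
shift [ 20.7 -71.3 193.6] turn [-0.111  -0.0009 -0.    ]
shift [ 20.7 -71.3 193.6] turn [ 3.0306 -0.      0.0013]
```

{"fn": "send_rows", "kwargs": {"series": [[[0, -18, 48], [-0.04, 0, 0], 0], [[5, -36, 97], [-0.08, 0, 0], 0], [[10, -54, 145], [-0.11, 0, 0], 0], [[20, -71, 185], [-0.11, 0, 0], 0], [[20, -71, 194], [-0.11, 0, 0], 0], [[20, -71, 194], [-0.11, 0, 0], 0], [[20, -71, 194], [-0.11, 0, 0], 0]]}}

```text
t: 6.45
tcp_pos: [0.6539, 0.0066, 0.3742]
ee_rot: [2.857, 1.57, 3.084]
wrist_force: [-0.6, -0.0, 0.6]
gripper_width: 0.997
```

```bash
python3 - <<'E'
from h import *
s,p,R=pose();print(s["t"],p,s["joints"],s["wrist_force"])
q,d=r.camera("wrist");cv2.imwrite("pics/w4.png",q[:,:,::-1]);np.savez("w4.npz",p=q,d=d,pos=p,R=R)
E
```

```text
6.45 [0.6539 0.0066 0.3742] [-0.4516  0.4413  0.5093  1.4431 -0.2171  1.3145  0.3   ] [-0.6301 -0.0262  0.5511]
```

View pics/w4.png

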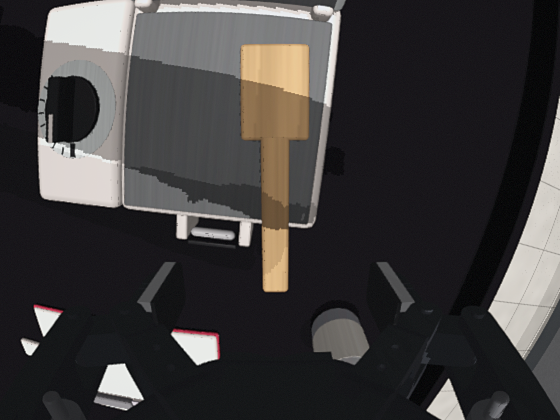

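The picture shows the handle running down the image from (275,140) to (276,291), with the blade top at (274,44).

```bash
python3 - <<'E'
from h import *
a=np.load("w4.npz");p,R=a["pos"],a["R"]
V=lambda x,y:ww(x,y,.097,p,R)
an=lambda a,b:np.arctan2(*(b-a)[1::-1])
h1=(V(261,160)+V(288.5,160))/2;h2=(V(263,285)+V(288.5,285))/2
e=V(275.7,291.5);b=V(274,44.5);print(h1,h2,an(h2,h1),e,b,an(e,b),np.linalg.norm(e-b))
ang=1.80;u=np.array([np.cos(an(e,b)),np.sin(an(e,b)),0]);m=e+.105*u;print("mid",m)
g=m-.03*u;print(g);tgt((g[0],g[1],.088),an(e,b)-np.pi/2)
pts=np.array([[x,y] for x,y in((240,45),(308,44),(308,139),(241,138))]);print([V(*q) for q in pts])
E
```

```text
[0.6441 0.0439 0.097 ] [ 0.669  -0.0604  0.097 ] 1.8046660774968557 [ 0.6704 -0.0668  0.097 ] [0.6237 0.13   0.097 ] 1.8036883578296967 0.20228444845230512
mid [0.6462 0.0354 0.097 ]
[0.6531 0.0062 0.097 ]
shift [114.   -0.4  -0.7] turn [-0.0046  0.0001 -0.0007]
shift [114.   -0.4  -0.7] turn [ 3.137  -0.0011 -0.0001]
[array([0.599 , 0.1244, 0.097 ]), array([0.6482, 0.1365, 0.097 ]), array([0.6649, 0.0654, 0.097 ]), array([0.6155, 0.0548, 0.097 ])]
```

{"fn": "send_rows", "kwargs": {"series": [[[40, 0, 0], [0, 0, 0], 0.2], [[80, 0, 0], [0, 0, 0], 0.3], [[102, 0, 0], [0, 0, 0], 0.3], [[113, 0, 0], [0, 0, 0], 0.3], [[113, 0, 0], [0, 0, 0], 0.5], [[113, 0, 0], [0, 0, 0], 0.7], [[113, 0, 0], [0, 0, 0], 1], [[113, 0, 0], [0, 0, 0], 1], [[113, 0, 0], [0, 0, 0], 1], [[113, 0, 0], [0, 0, 0], 1]]}}

```text
t: 7.5
tcp_pos: [0.6552, 0.0064, 0.2641]
ee_rot: [0.029, 1.568, 0.257]
wrist_force: [-2.1, 0.2, 7.4]
gripper_width: 0.233
```

{"fn": "send_rows", "kwargs": {"series": [[[-10, 0, 0], [0, 0, 0], 1], [[-40, 0, 0], [0, 0, 0], 1], [[-80, 0, 0], [0, 0, 0], 1], [[-110, 0, 0], [0, 0, 0], 1], [[-120, 0, 0], [0, 0, 0], 1], [[-120, 0, 0], [0, 0, 0], 1]]}}

```text
t: 8.1
tcp_pos: [0.6549, 0.0062, 0.3839]
ee_rot: [-0.048, 1.567, 0.18]
wrist_force: [-0.7, 0.1, -1.6]
gripper_width: 0.231
```

```bash
python3 - <<'E'
from h import *
s,p,R=pose();print(s["t"],p,s["joints"],s["wrist_force"],s["gripper_width"])
q,d=r.camera("wrist");cv2.imwrite("pics/w5.png",q[:,:,::-1]);np.savez("w5.npz",p=q,d=d,pos=p,R=R)
E
```

```text
8.1 [0.6549 0.0062 0.3839] [-0.4525  0.436   0.5128  1.4299 -0.2158  1.3281  0.2993] [-0.6572  0.1288 -1.5923] 0.23063622027160077
```

View pics/w5.png

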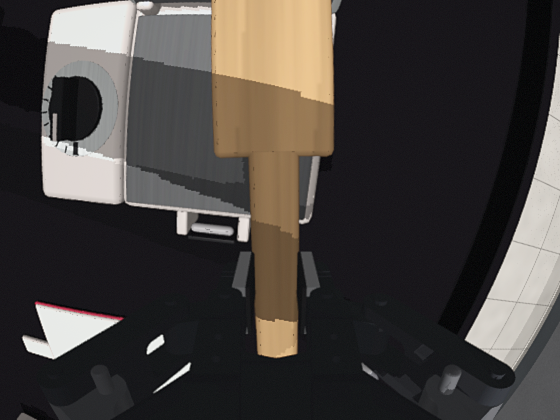

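The spatula is held straight between the pads: the handle runs along column 276, and the opening reads 0.23, about 20 mm.

```bash
python3 - <<'E'
from h import *
tgt((.4595,-.3014,.20),.181-np.pi/2)
E
```

```text
shift [   8.6 -255.7 -259.6] turn [-1.5239  0.0008  0.0005]
shift [   8.6 -255.7 -259.6] turn [ 1.6177  0.0005 -0.0008]
```

{"fn": "send_rows", "kwargs": {"series": [[[0, -20, -20], [0.13, 0, 0], 1], [[0, -40, -40], [0.26, 0, 0], 1], [[0, -60, -60], [0.4, 0, 0], 1], [[0, -82, -83], [0.53, 0, 0], 1], [[0, -105, -106], [0.67, 0, 0], 1], [[0, -128, -130], [0.8, 0, 0], 1], [[0, -150, -152], [0.94, 0, 0], 1], [[0, -172, -174], [1.08, 0, 0], 1], [[0, -194, -196], [1.21, 0, 0], 1], [[0, -216, -218], [1.35, 0, 0], 1], [[4, -236, -240], [1.48, 0, 0], 1], [[8, -250, -254], [1.58, 0, 0], 1], [[8, -256, -260], [1.617, 0, 0], 1], [[8, -256, -260], [1.617, 0, 0], 1], [[8, -256, -260], [1.617, 0, 0], 1], [[8, -256, -260], [1.617, 0, 0], 1]]}}

```text
t: 9.75
tcp_pos: [0.4602, -0.3005, 0.3735]
ee_rot: [-2.931, 1.57, 1.967]
wrist_force: [-0.5, 0.0, -0.6]
gripper_width: 0.229
```

```bash
python3 - <<'E'
from h import *
s,p,R=pose();print(s["t"],p,s["joints"],s["wrist_force"],s["gripper_width"])
q,d=r.camera("wrist");cv2.imwrite("pics/w6.png",q[:,:,::-1])
q,d=r.camera("side");crop(q,150,170,400,400,3,"pics/s6.png")
tgt((.4595,-.3014,.020),.181-np.pi/2)
E
```

```text
9.75 [ 0.4602 -0.3005  0.3735] [-0.3101  0.2548  0.9445  1.746  -0.217   1.2516 -0.6974] [-0.4537  0.0438 -0.5751] 0.22909787933632417
shift [180.6  -0.5   0.5] turn [ 0.0034 -0.0003 -0.0001]
shift [180.6  -0.5   0.5] turn [-3.1382  0.0001 -0.0004]
```

View pics/w6.png

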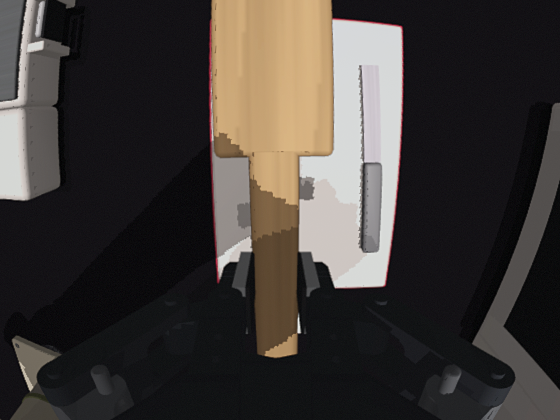

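View pics/s6.png

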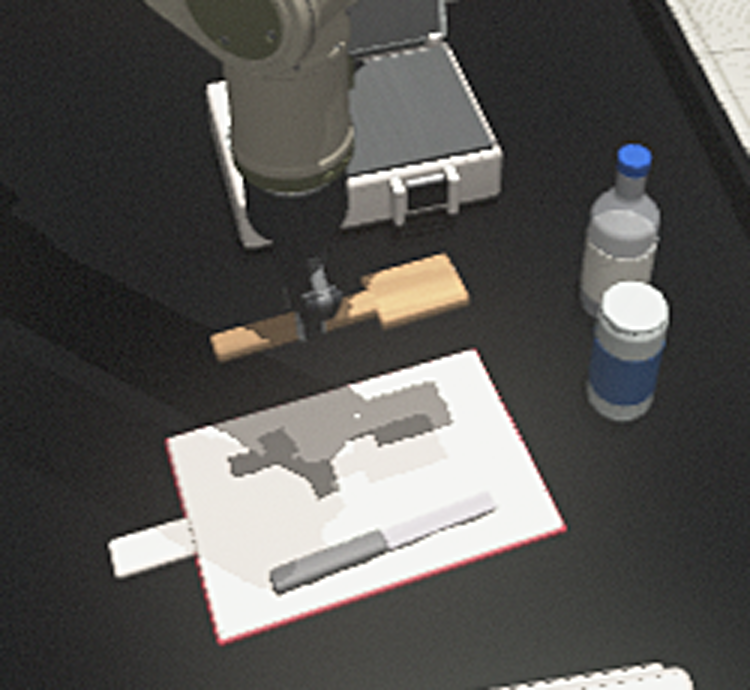

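The side crop shows the spatula level over the free half of the board, with the knife clear at (380,540). I'll lower it now.

{"fn": "send_rows", "kwargs": {"series": [[[45, 0, 0], [0, 0, 0], 1], [[90, 0, 0], [0, 0, 0], 1], [[130, 0, 0], [0, 0, 0], 1], [[155, 0, 0], [0, 0, 0], 1], [[170, 0, 0], [0, 0, 0], 1], [[175, 0, 0], [0, 0, 0], 1], [[179, 0, 0], [0, 0, 0], 1], [[179, 0, 0], [0, 0, 0], 1], [[179, 0, 0], [0, 0, 0], 1]]}}

```text
t: 10.75
tcp_pos: [0.4597, -0.302, 0.1957]
ee_rot: [1.163, 1.569, -0.226]
wrist_force: [0.2, -0.1, -1.2]
gripper_width: 0.232
```

{"fn": "send_rows", "kwargs": {"series": [[[2, 0, 0], [0, 0, 0], 1], [[3, 0, 0], [0, 0, 0], 1], [[3, 0, 0], [0, 0, 0], 1]]}}

```text
t: 11.05
tcp_pos: [0.4592, -0.3017, 0.1917]
ee_rot: [2.484, 1.571, 1.095]
wrist_force: [0.0, -0.4, -1.1]
gripper_width: 0.233
```

{"fn": "send_rows", "kwargs": {"series": [[[1, 0, 0], [0, 0, 0], 1], [[1, 0, 0], [0, 0, 0], 0.7], [[1, 0, 0], [0, 0, 0], 0.5], [[1, 0, 0], [0, 0, 0], 0.4], [[1, 0, 0], [0, 0, 0], 0.4], [[1, 0, 0], [0, 0, 0], 0.4], [[-20, 0, 0], [0, 0, 0], 0.4], [[-60, 0, 0], [0, 0, 0], 0.4], [[-110, 0, 0], [0, 0, 0], 0.5], [[-160, 0, 0], [0, 0, 0], 1], [[-205, 0, 0], [0, 0, 0], 1], [[-215, 0, 0], [0, 0, 0], 1], [[-215, 0, 0], [0, 0, 0], 1]]}}

```text
t: 12.35
tcp_pos: [0.4594, -0.302, 0.408]
ee_rot: [1.281, 1.568, -0.108]
wrist_force: [0.0, -0.3, -0.2]
gripper_width: 0.004
```

```bash
python3 - <<'E'
from h import *
s,p,R=pose();print(s["t"],p,s["joints"],s["wrist_force"],s["gripper_width"])
q,d=r.camera("wrist");cv2.imwrite("pics/w7.png",q[:,:,::-1])
q,d=r.camera("side");crop(q,150,100,400,400,2,"pics/s7.png")
q,d=r.camera("top");cv2.imwrite("pics/t7.png",q[:,:,::-1]);np.savez("t7.npz",p=q,d=d)
h=np.array([.5816-.0007,.1602])
print("lid pts")
for u,v in((219,205),(222,195),(226,220),(222,172),(229,233)): print(u,v,pw("top",d,u,v))
E
```

```text
12.35 [ 0.4594 -0.302   0.408 ] [-0.3381  0.2241  0.9738  1.6998 -0.1927  1.3161 -0.7162] [ 0.0187 -0.3076 -0.2489] 0.004381308519204197
lid pts
219 205 [0.5664 0.2081 0.2745]
222 195 [0.5908 0.1999 0.2778]
226 220 [0.531  0.1964 0.2332]
222 172 [0.6586 0.2076 0.2142]
229 233 [0.4978 0.1908 0.2202]
```

View pics/w7.png

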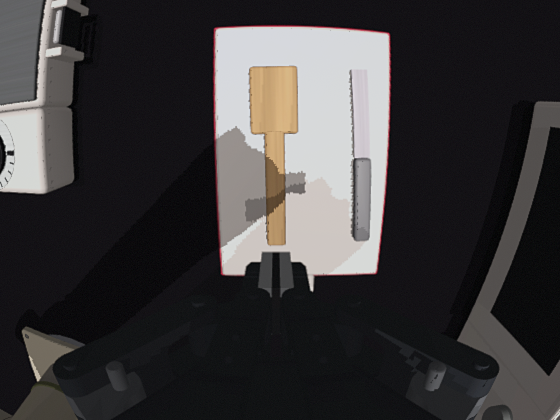

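View pics/s7.png

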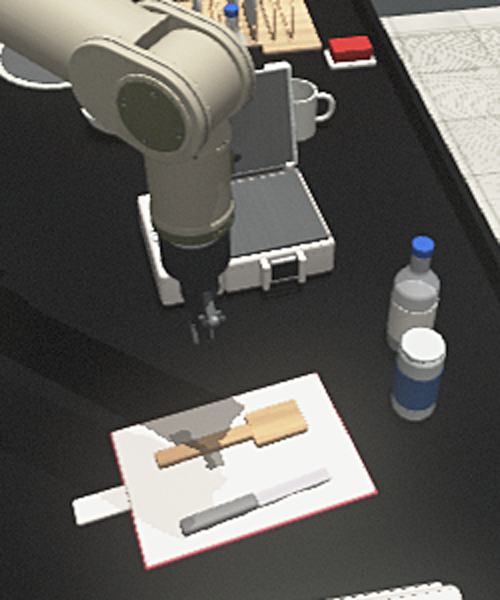

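View pics/t7.png

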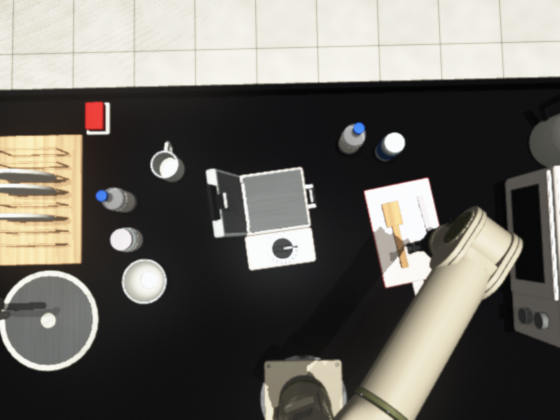

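The spatula lies flat on the free part of the board: wrist picture (275,155), knife at (360,160). The lid seems to lean a bit further back than before (its left edge was at column 213, now 207), so I'll measure its angle.

```bash
python3 - <<'E'
from h import *
O=np.array([.592,.0705]);X=np.array([np.cos(1.689),np.sin(1.689)])
Y=np.array([-X[1],X[0]])
for f in("top0","t7"):
    d=np.load(f+".npz")["d"];P=[]
    for v in range(170,240):
        for u in range(205,248):
            w=pw("top",d,u,v);q=w[:2]-O;P.append((q@X,q@Y,w[2],u,v))
    P=np.array(P);m=(P[:,2]>.12)&(abs(P[:,1])<.08);Q=P[m]
    # inner face candidates: highest column per bin
    for zlo in np.arange(.12,.31,.02):
        k=Q[(Q[:,2]>=zlo)&(Q[:,2]<zlo+.02)]
        if len(k):print(f,round(zlo,2),len(k),"x min/med/max",k[:,0].min().round(3),np.median(k[:,0]).round(3),k[:,0].max().round(3))
s=np.load("side0.npz")["d"]
P=[]
d=s
for v in range(125,200):
  for u in range(240,305):
    w=pw("side",d,u,v);q=w[:2]-O;P.append((q@X,q@Y,w[2]))
P=np.array(P);m=(P[:,2]>.1)&(abs(P[:,1])<.075)&(P[:,0]<.18)&(P[:,0]>.03);Q=P[m]
print(len(Q),np.polyfit(Q[:,2],Q[:,0],1))
d=r.camera("side")[1]
P=[]
for v in range(125,200):
  for u in range(265,305):
    w=pw("side",d,u,v);q=w[:2]-O;P.append((q@X,q@Y,w[2]))
P=np.array(P);m=(P[:,2]>.1)&(abs(P[:,1])<.075)&(P[:,0]<.18)&(P[:,0]>.03);Q=P[m]
print(len(Q),np.polyfit(Q[:,2],Q[:,0],1),Q[:,2].max())
E
```

```text
Traceback (most recent call last):
  File "h.py", line 5, in pw
    P=r.camera_params(n);K=P["K"];T=P["cam_to_world"]
ValueError: time passes only in moves, steps and waits
```

```bash
sed -i 's/^def pw/PP={n:r.camera_params(n) for n in("side","top","wrist")}\ndef pw/; s/P=r.camera_params(n)/P=PP[n]/; s/P=r.camera_params("wrist")/P=PP["wrist"]/' h.py
cat > lid.py <<'E'
from h import *
O=np.array([.592,.0705]);X=np.array([np.cos(1.689),np.sin(1.689)]);Y=np.array([-X[1],X[0]])
def fit(n,d,u0,u1,v0,v1):
    P=[]
    for v in range(v0,v1):
        for u in range(u0,u1):
            w=pw(n,d,u,v);q=w[:2]-O;P.append((q@X,q@Y,w[2]))
    P=np.array(P);m=(P[:,2]>.12)&(abs(P[:,1])<.075)&(P[:,0]<.2)&(P[:,0]>.0);Q=P[m]
    k=np.polyfit(Q[:,2],Q[:,0],1)
    for _ in range(3):
        Q=Q[abs(np.polyval(k,Q[:,2])-Q[:,0])<.008];k=np.polyfit(Q[:,2],Q[:,0],1)
    print(n,len(Q),"slope",k,"theta",np.pi/2+np.arctan(k[0]),"x at z=.2",np.polyval(k,.2),"zmax",Q[:,2].max())
E
python3 - <<'E'
from lid import *
print(r.sense()["t"])
fit("side",np.load("side0.npz")["d"],240,305,125,200)
fit("top",np.load("top0.npz")["d"],205,248,170,240)
fit("top",np.load("t7.npz")["d"],205,248,170,240)
fit("side",r.camera("side")[1],265,305,125,200)
E
```

```text
12.5
side 2164 slope [0.1885 0.07  ] theta 1.757136028912607 x at z=.2 0.10773150962752359 zmax 0.30277138884416677
top 1131 slope [0.2162 0.0685] theta 1.7837037546284233 x at z=.2 0.11173888330213815 zmax 0.30102110224839684
top 1473 slope [0.3213 0.0599] theta 1.8817156910791468 x at z=.2 0.1241629328667303 zmax 0.29511820154986146
side 999 slope [0.3013 0.0604] theta 1.8634237945337837 x at z=.2 0.12065343916681975 zmax 0.2895227836701483
```

```bash
python3 - <<'E'
from h import *
for t in((.44,.0,.29),(.43,.30,.29),(.565,.31,.27),(.565,.31,.25)):tgt(t,.118)
E
```

```text
shift [ -57.8   35.7 -299.9] turn [-1.5069 -0.0029  0.001 ]
shift [ -57.8   35.7 -299.9] turn [1.6347 0.001  0.003 ]
shift [ -57.5   80.1 -596.8] turn [-1.5069 -0.0029  0.001 ]
shift [ -57.5   80.1 -596.8] turn [1.6347 0.001  0.003 ]
shift [ -37.9  214.7 -582.2] turn [-1.5069 -0.0029  0.001 ]
shift [ -37.9  214.7 -582.2] turn [1.6347 0.001  0.003 ]
shift [ -17.9  214.8 -582.1] turn [-1.5069 -0.0029  0.001 ]
shift [ -17.9  214.8 -582.1] turn [1.6347 0.001  0.003 ]
```

{"fn": "send_rows", "kwargs": {"series": [[[-30, 2, -20], [-0.1, 0, 0], 1], [[-58, 6, -55], [-0.23, 0, 0], 1], [[-58, 12, -100], [-0.36, 0, 0], 1], [[-58, 18, -145], [-0.49, 0, 0], 1], [[-58, 23, -190], [-0.62, 0, 0], 1], [[-58, 28, -235], [-0.75, 0, 0], 1], [[-58, 33, -280], [-0.88, 0, 0], 1], [[-58, 38, -325], [-1.01, 0, 0], 1], [[-58, 44, -370], [-1.14, 0, 0], 1], [[-58, 52, -415], [-1.27, 0, 0], 1], [[-58, 60, -460], [-1.4, 0, 0], 1], [[-58, 67, -505], [-1.5, 0, 0], 1], [[-58, 74, -550], [-1.507, 0, 0], 1], [[-58, 80, -590], [-1.507, 0, 0], 1], [[-58, 80, -597], [-1.507, 0, 0], 1], [[-58, 80, -597], [-1.507, 0, 0], 1], [[-58, 80, -597], [-1.507, 0, 0], 1]]}}

```text
t: 14.25
tcp_pos: [0.4304, 0.2987, 0.4638]
ee_rot: [-2.236, 1.569, -2.119]
wrist_force: [-0.1, -0.5, -0.3]
gripper_width: 0.001
```

```bash
python3 - <<'E'
from h import *
s,p,R=pose();print(s["t"],p,s["joints"],s["wrist_force"])
q,d=r.camera("side");crop(q,30,0,400,280,2,"pics/s8.png")
for t in((.565,.31,.25),):tgt(t,.118)
E
```

```text
14.25 [0.4304 0.2987 0.4638] [-1.0521  0.073   0.3814  1.652  -0.0268  1.4236 -0.5511] [-0.0894 -0.5399 -0.2647]
shift [ 41.2  -3.9 134.9] turn [-0.0022 -0.0006  0.0007]
shift [ 41.2  -3.9 134.9] turn [3.1393 0.0011 0.0009]
```

View pics/s8.png

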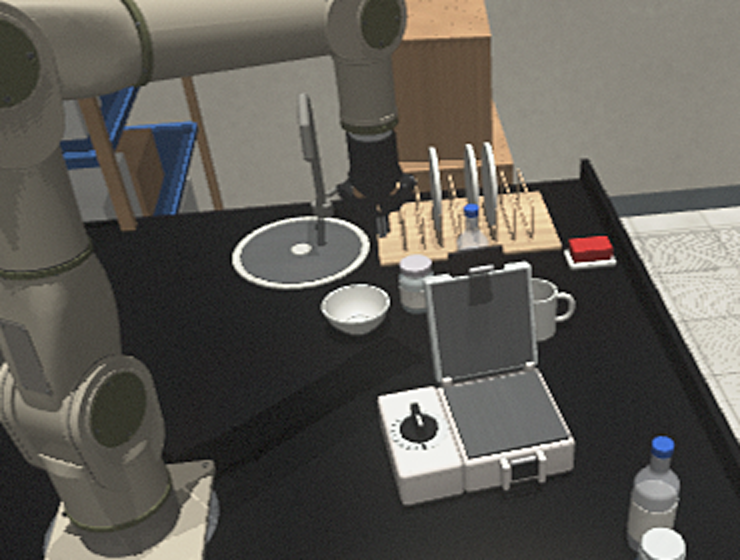

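The arm is clear of everything: gripper at (378,200), lid at (480,320) and still fully open. Next I'll move in behind the lid.

{"fn": "send_rows", "kwargs": {"series": [[[0, -2, 35], [0, 0, 0], 1], [[0, -3, 75], [0, 0, 0], 1], [[5, -4, 110], [0, 0, 0], 1], [[20, -4, 135], [0, 0, 0], 1], [[40, -4, 135], [0, 0, 0], 1], [[41, -4, 135], [0, 0, 0], 1], [[41, -4, 135], [0, 0, 0], 1]]}}

```text
t: 15.0
tcp_pos: [0.5645, 0.3108, 0.4241]
ee_rot: [-3.115, 1.57, -2.999]
wrist_force: [0.2, 0.3, 0.4]
gripper_width: 0.0
```

```bash
python3 - <<'E'
from lid import *
s,p,R=pose();q=p[:2]-O;print(s["t"],p,s["joints"],s["wrist_force"],"press x,y",q@X,q@Y)
q,d=r.camera("side");crop(q,150,60,400,280,3,"pics/s9.png")
for px in(.13,.03,0):
  for z in(.25,.235):
    w=O+px*X; tgt((w[0],w[1],z),.118)
E
```

```text
15.0 [0.5645 0.3108 0.4241] [-0.9053  0.3826  0.4476  1.398  -0.1649  1.3982 -0.3409] [0.1595 0.318  0.4025] press x,y 0.2418356569604579 -0.0010210079992446978
shift [   1.9 -112.1   -0.9] turn [-0.0007  0.0009 -0.0009]
shift [   1.9 -112.1   -0.9] turn [ 3.1409 -0.0013 -0.0014]
shift [  16.9 -112.1   -0.9] turn [-0.0007  0.0009 -0.0009]
shift [  16.9 -112.1   -0.9] turn [ 3.1409 -0.0013 -0.0014]
shift [   1.8 -212.1   -0.8] turn [-0.0007  0.0009 -0.0009]
shift [   1.8 -212.1   -0.8] turn [ 3.1409 -0.0013 -0.0014]
shift [  16.8 -212.1   -0.8] turn [-0.0007  0.0009 -0.0009]
shift [  16.8 -212.1   -0.8] turn [ 3.1409 -0.0013 -0.0014]
shift [   1.8 -242.1   -0.8] turn [-0.0007  0.0009 -0.0009]
shift [   1.8 -242.1   -0.8] turn [ 3.1409 -0.0013 -0.0014]
shift [  16.8 -242.1   -0.8] turn [-0.0007  0.0009 -0.0009]
shift [  16.8 -242.1   -0.8] turn [ 3.1409 -0.0013 -0.0014]
```

View pics/s9.png

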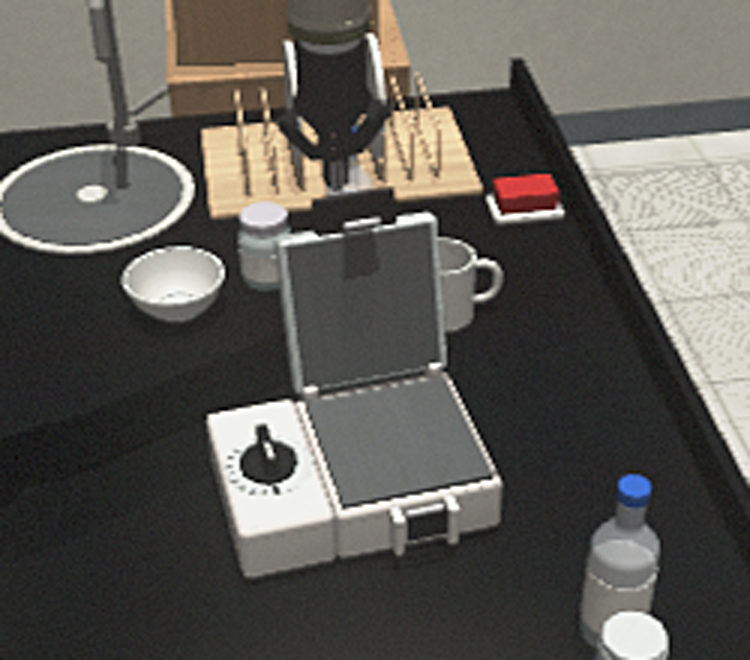

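The closed fingers are centred behind the lid at (340,170). Now I'll push forward in steps and watch the force.

{"fn": "send_rows", "kwargs": {"series": [[[0, -20, 0], [0, 0, 0], 1], [[0, -40, 0], [0, 0, 0], 1], [[0, -52, 0], [0, 0, 0], 1], [[0, -62, 0], [0, 0, 0], 1], [[0, -72, 0], [0, 0, 0], 1], [[0, -82, 0], [0, 0, 0], 1], [[0, -92, 0], [0, 0, 0], 1], [[0, -102, 0], [0, 0, 0], 1]]}}

```text
t: 15.85
tcp_pos: [0.5755, 0.2154, 0.4315]
ee_rot: [1.033, 1.556, 1.159]
wrist_force: [-22.8, 15.8, 59.3]
gripper_width: -0.007
```

The upward force is high, so I'll back off and look.

{"fn": "send_rows", "kwargs": {"series": [[[-10, 30, 0], [0, 0, 0], 1], [[-10, 50, 0], [0, 0, 0], 1], [[-10, 50, 0], [0, 0, 0], 1]]}}

```text
t: 16.15
tcp_pos: [0.5695, 0.2641, 0.4328]
ee_rot: [2.409, 1.569, 2.532]
wrist_force: [0.1, -0.3, -0.8]
gripper_width: -0.001
```

```bash
python3 - <<'E'
from lid import *
s,p,R=pose();q=p[:2]-O;print(s["t"],p,s["joints"],s["wrist_force"],"press x,y",q@X,q@Y)
q,d=r.camera("side");crop(q,150,60,400,280,3,"pics/s10.png")
fit("side",d,240,305,125,200)
q,d=r.camera("top");crop(q,150,130,350,290,4,"pics/t10.png")
fit("top",d,205,248,170,240)
q,d=r.camera("wrist");cv2.imwrite("pics/w10.png",q[:,:,::-1])
E
```

```text
16.15 [0.5695 0.2641 0.4328] [-0.8621  0.3408  0.4649  1.4339 -0.154   1.4035 -0.271 ] [ 0.0711 -0.3015 -0.7701] press x,y 0.19492975206666716 -0.00045262065922878765
side 2118 slope [0.1301 0.075 ] theta 1.7001974235178565 x at z=.2 0.10100123458347426 zmax 0.30609647589004696
top 900 slope [0.1533 0.0738] theta 1.722872289234639 x at z=.2 0.1044428188541628 zmax 0.3046656589641856
```

View pics/s10.png

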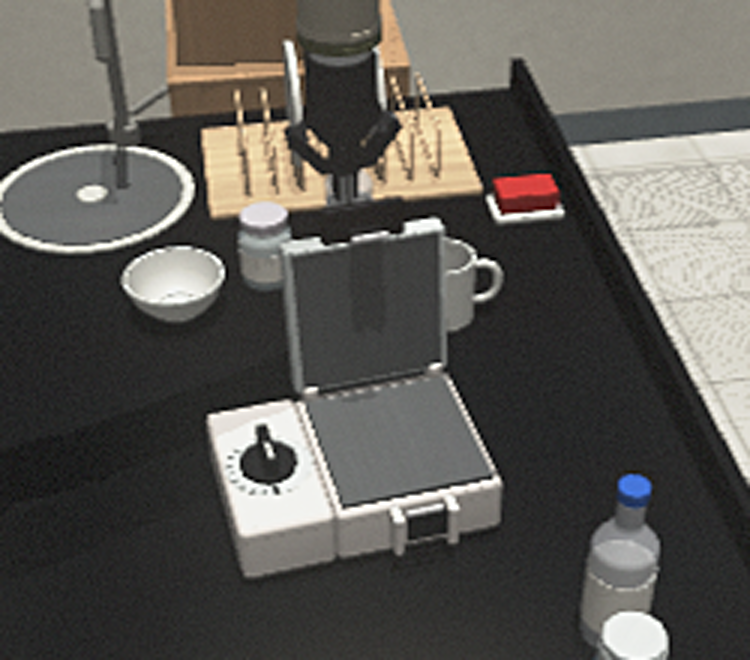

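View pics/t10.png

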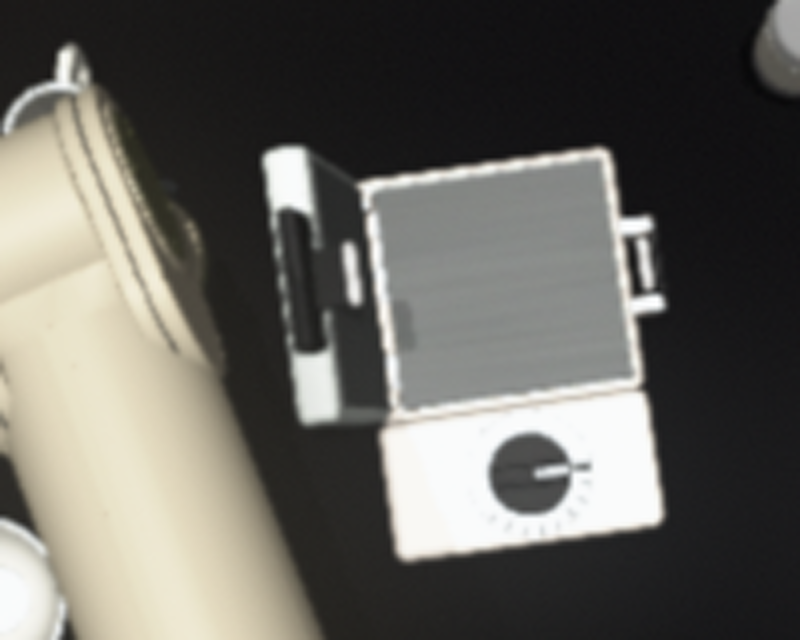

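View pics/w10.png

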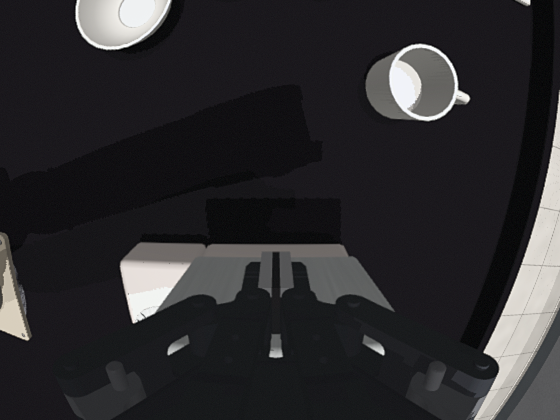

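The lid is now at about 1.70. The top picture shows the lip at (300,280), and the wrist picture shows the gripper's knuckles directly over the lid. The upward load came from the knuckle area resting on the lid's rim, so I'll push higher, against the lip, and lower only as the lid tips.

{"fn": "send_rows", "kwargs": {"series": [[[-22, 0, 0], [0, 0, 0], 1], [[-22, -20, 0], [0, 0, 0], 1], [[-22, -36, 0], [0, 0, 0], 1], [[-22, -46, 0], [0, 0, 0], 1], [[-22, -54, 0], [0, 0, 0], 1], [[-22, -62, 0], [0, 0, 0], 1], [[-22, -70, 0], [0, 0, 0], 1]]}}

```text
t: 17.0
tcp_pos: [0.5788, 0.1904, 0.4554]
ee_rot: [2.547, 1.57, 2.666]
wrist_force: [0.3, 1.1, 0.7]
gripper_width: -0.001
```

{"fn": "send_rows", "kwargs": {"series": [[[0, -10, 0], [0, 0, 0], 1], [[0, -20, 0], [0, 0, 0], 1], [[0, -30, 0], [0, 0, 0], 1], [[0, -40, 0], [0, 0, 0], 1], [[0, -50, 0], [0, 0, 0], 1]]}}

```text
t: 17.5
tcp_pos: [0.5848, 0.1401, 0.4555]
ee_rot: [-2.93, 1.571, -2.812]
wrist_force: [0.3, 0.1, 0.1]
gripper_width: 0.001
```

```bash
python3 - <<'E'
from lid import *
s,p,R=pose();q=p[:2]-O;print(s["t"],p,s["wrist_force"],"press x,y",q@X,q@Y)
q,d=r.camera("side");crop(q,150,60,400,280,3,"pics/s11.png")
fit("side",d,240,305,125,200)
E
```

```text
17.5 [0.5848 0.1401 0.4555] [0.3001 0.097  0.0689] press x,y 0.06991725604237659 -0.0010878819011649011
side 1486 slope [-0.2117  0.1039] theta 1.3621369734767446 x at z=.2 0.061524353442338656 zmax 0.30361136102091935
```

View pics/s11.png

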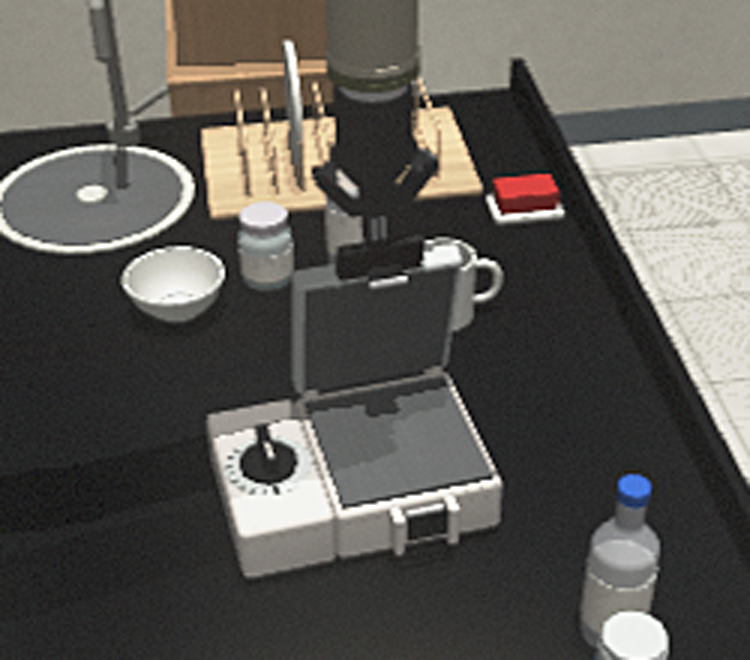

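The lid is at about 1.36 with the fingers behind the lip at (378,230) and only light force. I'll continue, lowering as it goes.

{"fn": "send_rows", "kwargs": {"series": [[[3, -12, 0], [0, 0, 0], 1], [[7, -24, 0], [0, 0, 0], 1], [[12, -36, 0], [0, 0, 0], 1], [[18, -48, 0], [0, 0, 0], 1], [[24, -60, 0], [0, 0, 0], 1], [[31, -72, 0], [0, 0, 0], 1], [[38, -86, 0], [0, 0, 0], 1], [[40, -100, 0], [0, 0, 0], 1]]}}

```text
t: 18.35
tcp_pos: [0.5964, 0.0405, 0.4145]
ee_rot: [-3.027, 1.569, -2.909]
wrist_force: [-0.2, 0.4, -0.6]
gripper_width: 0.001
```

```bash
python3 - <<'E'
from lid import *
s,p,R=pose();q=p[:2]-O;print(s["t"],p,s["wrist_force"],"press x,y",q@X,q@Y)
q,d=r.camera("side");crop(q,150,60,400,280,3,"pics/s12.png")
E
```

```text
18.35 [0.5964 0.0405 0.4145] [-0.1651  0.3527 -0.6093] press x,y -0.030309421023755133 -0.0008626430597818915
```

View pics/s12.png

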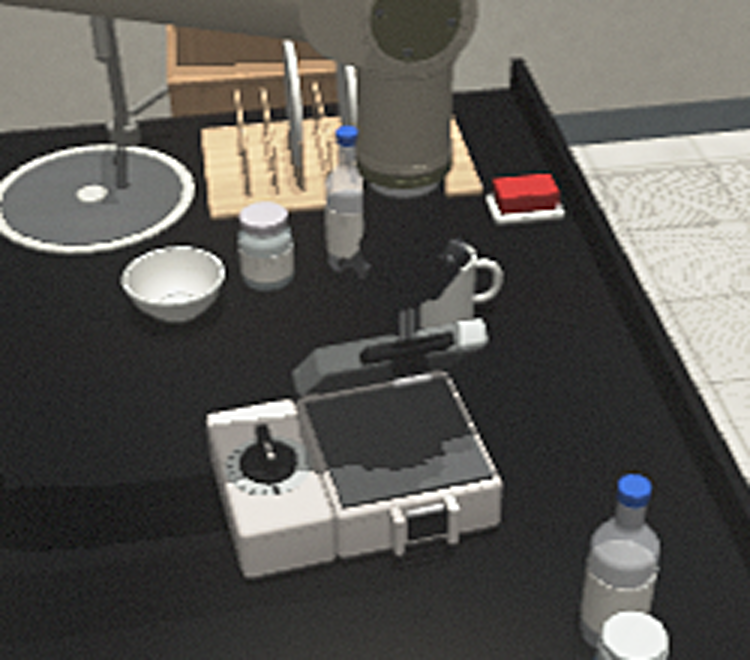

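The lid is well past its tipping point, with the edge at (410,345). I'll raise the tool, move over the lip position, and let the lid sink.

{"fn": "send_rows", "kwargs": {"series": [[[-30, 0, 0], [0, 0, 0], 1], [[-50, -10, 0], [0, 0, 0], 1], [[-50, -45, 0], [0, 0, 0], 1], [[-50, -77, 1], [0, 0, 0], 1], [[-50, -77, 1], [0, 0, 0], 1], [[-50, -77, 1], [0, 0, 0], 1], [[-50, -77, 1], [0, 0, 0], 1], [[-50, -77, 1], [0, 0, 0], 1], [[-50, -77, 1], [0, 0, 0], 1], [[-50, -77, 1], [0, 0, 0], 1], [[-50, -77, 1], [0, 0, 0], 1], [[-50, -77, 1], [0, 0, 0], 1], [[-50, -77, 1], [0, 0, 0], 1], [[-50, -77, 1], [0, 0, 0], 1], [[-50, -77, 1], [0, 0, 0], 1], [[-50, -77, 1], [0, 0, 0], 1], [[-50, -77, 1], [0, 0, 0], 1], [[-50, -77, 1], [0, 0, 0], 1], [[-50, -77, 1], [0, 0, 0], 1], [[-50, -77, 1], [0, 0, 0], 1]]}}

```text
t: 20.4
tcp_pos: [0.6066, -0.0347, 0.4657]
ee_rot: [1.225, 1.571, 1.343]
wrist_force: [0.1, 0.8, -0.6]
gripper_width: 0.001
```

```bash
python3 - <<'E'
from lid import *
s,p,R=pose();q=p[:2]-O;print(s["t"],p,s["wrist_force"],"press x,y",q@X,q@Y)
q,d=r.camera("side");crop(q,150,60,400,280,3,"pics/s13.png");np.savez("s13.npz",d=d,p=q)
q,d=r.camera("wrist");cv2.imwrite("pics/w13.png",q[:,:,::-1])
E
```

```text
20.4 [ 0.6066 -0.0347  0.4657] [ 0.1408  0.826  -0.6103] press x,y -0.10617362232070669 -0.0020845353602155503
```

View pics/s13.png

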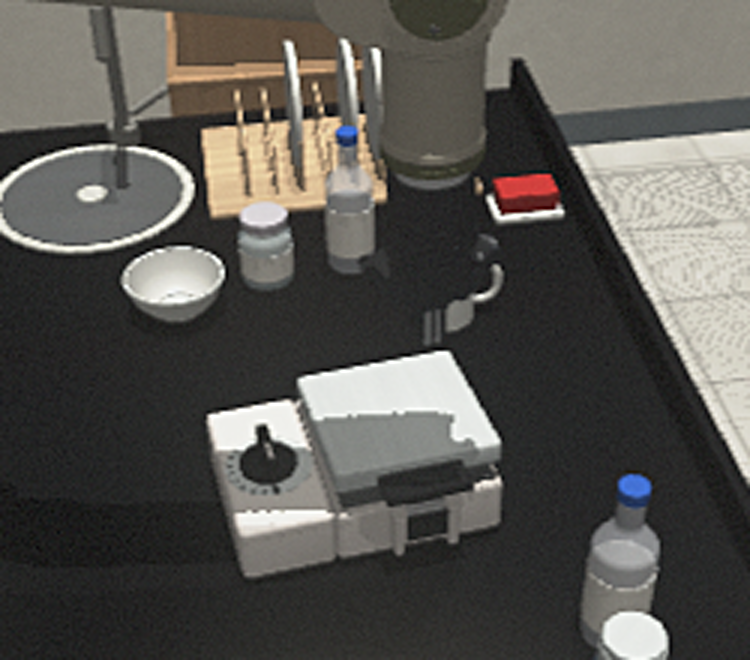

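View pics/w13.png

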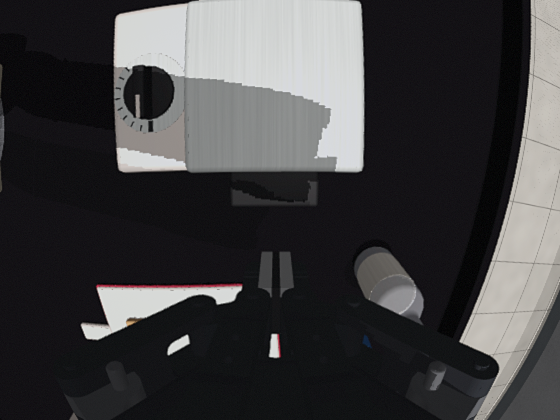

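The side picture shows the lid lying shut on the catch with its edge slightly high: black lip at (425,480). The wrist picture shows the fingers lined up with the lip's middle (275,188). I'll press it down now.

{"fn": "send_rows", "kwargs": {"series": [[[45, -3, 0], [0, 0, 0], 1], [[90, -3, 0], [0, 0, 0], 1], [[130, -3, 0], [0, 0, 0], 1], [[155, -3, 0], [0, 0, 0], 1], [[168, -3, 0], [0, 0, 0], 1], [[172, -3, 0], [0, 0, 0], 1], [[175, -3, 0], [0, 0, 0], 1], [[178, -3, 0], [0, 0, 0], 1]]}}

```text
t: 21.3
tcp_pos: [0.6073, -0.0381, 0.2898]
ee_rot: [0.173, 1.569, 0.291]
wrist_force: [-3.8, -0.7, 6.9]
gripper_width: -0.004
```

{"fn": "send_rows", "kwargs": {"series": [[[2, 0, 0], [0, 0, 0], 1], [[4, 0, 0], [0, 0, 0], 1], [[6, 0, 0], [0, 0, 0], 1], [[8, 0, 0], [0, 0, 0], 1]]}}

```text
t: 21.7
tcp_pos: [0.6071, -0.0375, 0.2799]
ee_rot: [0.227, 1.57, 0.345]
wrist_force: [0.2, -0.4, -0.1]
gripper_width: -0.001
```

The force dropped to zero at tip height 107 mm, so it appears to have snapped. I'll press 4 mm more to confirm, then lift.

{"fn": "send_rows", "kwargs": {"series": [[[2, 0, 0], [0, 0, 0], 1], [[4, 0, 0], [0, 0, 0], 1], [[4, 0, 0], [0, 0, 0], 1]]}}

```text
t: 22.0
tcp_pos: [0.6073, -0.0378, 0.279]
ee_rot: [0.744, 1.568, 0.862]
wrist_force: [-13.8, 2.2, 31.0]
gripper_width: 0.001
```

{"fn": "send_rows", "kwargs": {"series": [[[-20, 0, 0], [0, 0, 0], 1], [[-70, 0, 0], [0, 0, 0], 1], [[-120, 0, 0], [0, 0, 0], 1], [[-170, 0, 0], [0, 0, 0], 1], [[-200, -40, 0], [0, 0, 0], 1], [[-200, -60, 0], [0, 0, 0], 1], [[-200, -60, 0], [0, 0, 0], 1], [[-200, -60, 0], [0, 0, 0], 1]]}}

```text
t: 22.8
tcp_pos: [0.614, -0.0971, 0.4752]
ee_rot: [2.387, 1.57, 2.504]
wrist_force: [0.4, 0.8, -1.2]
gripper_width: -0.0
```

```bash
python3 - <<'E'
from lid import *
s,p,R=pose();print(s["t"],p,s["wrist_force"])
q,d=r.camera("side");crop(q,150,60,400,310,2.4,"pics/s14.png");
q2,d2=r.camera("top");crop(q2,90,100,490,310,2,"pics/t14.png")
qw,dw=r.camera("wrist");cv2.imwrite("pics/w14.png",qw[:,:,::-1])
# lid top plane height vs press x, before and after
for nm,D in(("before",np.load("s13.npz")["d"]),("after",d)):
    P=[]
    for v in range(178,222):
        for u in range(245,320):
            w=pw("side",D,u,v);a=w[:2]-O;P.append((a@X,a@Y,w[2]))
    P=np.array(P);Q=P[(abs(P[:,1])<.08)&(P[:,0]<.08)&(P[:,0]>-.08)&(P[:,2]>.1)&(P[:,2]<.15)]
    print(nm,len(Q),np.polyfit(Q[:,0],Q[:,2],1),"theta",-np.polyfit(Q[:,0],Q[:,2],1)[0])
E
```

```text
22.8 [ 0.614  -0.0971  0.4752] [ 0.3773  0.8027 -1.174 ]
before 1551 [-0.0645  0.1241] theta 0.06452562287795817
after 1650 [0.0023 0.1185] theta -0.0023291023853445744
```

View pics/s14.png

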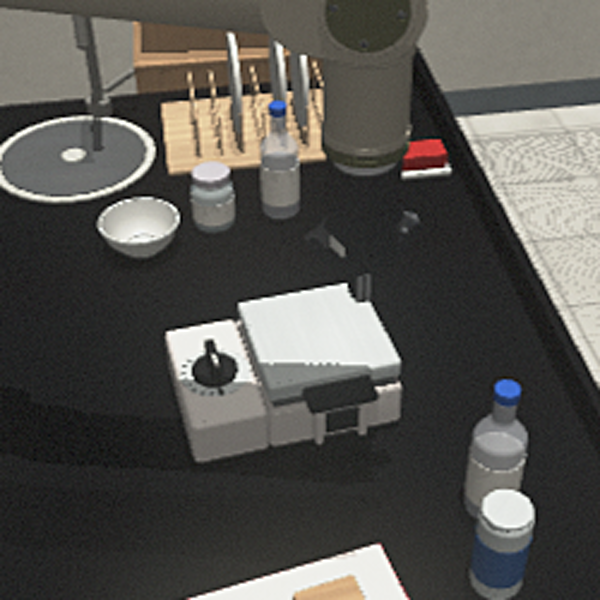

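View pics/t14.png

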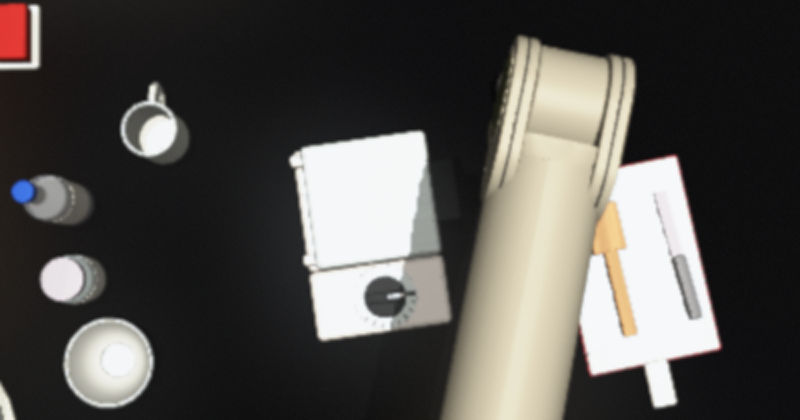

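View pics/w14.png

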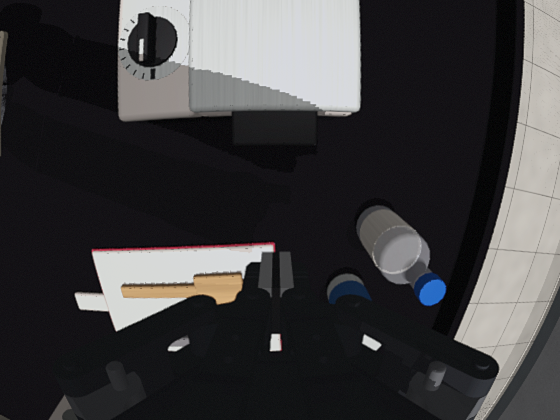

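The lid angle went from 0.065 to about 0, the dial still points at zero, the spatula is on the board, and the arm touches nothing. I'll hand it in.

```bash
python3 -c "
from workcell import r
print(r.close_job())"
```

```text
the job is handed in; nothing more can be done
None
```

The job is done in the order asked and handed in at about 23 s of the 72 s allowed, but one push may have broken the 40 N limit on the gripper's body.

- **Possible failure:** in my first push on the lid from behind, the wrist force read about 59 N upward, well under the 120 N wrist limit. It was probably the gripper's knuckles or body resting on the lid's rim, and I could not tell which. I backed off and pushed higher, and the force stayed at about 1 N or less from there.
- **Dial:** I turned it back by about 1.26 rad. The pointer then measured -1.454 rad against a zero direction of -1.453. A second estimate from the console and plate edges differed by about 0.01 rad. In the final pictures it still faces the zero mark.
- **Spatula:** it lies flat on the free part of the board and clear of the knife, as the wrist and side pictures showed after release.
- **Lid:** it sank onto the catch at about 0.065. I pressed the lip down and the force fell to zero as it snapped over, then a 4 mm check press gave about 31 N. After the arm lifted off, the lid angle measured about 0 (-0.002).
- **Lid drift:** before I pushed it, the lid had gone from about 1.76 to fully open (about 1.85) while I worked on the dial and spatula. I did not find the cause.
- **Other things:** I saw no change in the bottles, salt, mug, bowl, jar and knife, though I compared the pictures by eye and did not measure their positions. Nothing was being touched at hand-in.

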